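Clamp a phone in the repair holder

ROBOT

A 6-joint arm with a two-finger parallel gripper is mounted at the origin on the work surface. World frame = base frame: x ahead of the robot, y to its left, z up, the work surface at z = 0. Lengths are in m, angles in degrees, forces in N, time in s.
With the tool pointing down it reaches from about 0.4 to 0.825 m from the base axis. Payload 7 kg.
Tool frame: the origin (TCP) lies between the finger pads; the fingertips stand 25 mm ahead of it and the grasp point (between the pads) lies 6 mm ahead of it; z points along the fingers, y is the line along which they close (so a half turn about z gives the same grasp; the last joint's range is limited). The gripper opens to 88 mm and grips with 3 to 60 N. Pads are 19 mm wide; open, the fingers measure 130 mm over their backs; the gripper's body (78 mm by 193 mm) begins 47 mm behind the grasp point.
Start: joints at [-47.55, 20.546, 0.682, 0, -70.136, -16.507], TCP at [0.295, -0.607, 0.252] pointing down, gripper open.
Joint ranges: [-176.03, 176.03], [-82.01, 121.73], [-58.28, 71.71], [-173.87, 95.51], [-174.79, -0.11], [-173.66, 173.66]. Speed limits (degrees/s): [136.94, 136.94, 172.46, 180, 180, 180].

INTERFACE

Orientations are given as [roll, pitch, yaw] about the fixed x, y, z axes, in that order (R = Rz(yaw) Ry(pitch) Rx(roll)).
In Python, from plant import r gives the robot as it stands.
- The arm moves only by the shell command python3 -m crank 'ROWS' [FORCE]. ROWS is JSON, a list of rows, each a list of 3 entries, a list of its own where there are three numbers: the turn, a rotation vector about the tool's x, y, z in degrees, then the shift along the tool's x, y, z in cm, then the closure, from -1 (fully open) to 1 (shut). In form: [[[wx, wy, wz], [dx, dy, dz], fingers], ...]. A call has 1 to 8 rows; each row shifts and turns the commanded pose from where the row before left it, along the tool's axes as they then stand; what a row does not reach is not made up. A row lasts 1/10 s, in which the tool goes at most 50 mm and 8.59 degrees, less where a joint would pass 70% of its speed; a pose out of reach is approached as far as the arm can. A call with a gripper value outside its range is refused whole. The fingers move at their own pace and stop on an object; FORCE is the grip in N (left out, the last holds). Time passes only in rows, so rows that do not move let the fingers close. It gives the time, the measured TCP pose, the force, the opening and the grip force at its end, in the units of the state.
- r.get_state(): the state, without advancing time (a new reading comes with each control period).
- r.capture(name): name is "scene" or "top" or "wrist"; returns a dict with "color" (384x512x3 uint8, red, green, blue), "range_z" (384x512 float32, m along the optical axis (not along the pixel's ray), 0 where there is no reading), "intrinsics" (3x3 intrinsics, pixels), "world_from_camera" (4x4, takes a point from camera to world coordinates); the wrist camera has in their place "hand_eye" (4x4, takes a point from camera to tool coordinates, whose origin is the TCP and whose axes are the flange's). Camera axes: x right, y down, z forward; pixel columns grow to the right and rows downward; lengths in m; the calibration is good to about 2 mm. A picture is of the moment at which its call begins: read the wrist's pose just before it.
- r.close_job(): hands the job in; it is judged then, once.
The state is a dict: "time_s": time; "joints": joint angles; "qd": joint speeds; "joint_torque": joint torques, N m; "tcp_pos": TCP position; "eef_rot": TCP orientation; "contact_force": force on the tool from outside, world axes, zero at the start; "moment": the same for the moment, N m; "gripper_width": finger opening in m; "gripper_force": force on a finger pad.
Only numpy, scipy, OpenCV 4.12 (cv2) and the standard library are available. Lean on these libraries where they do the work, as an engineer would, in place of code of your own. Each camera call takes 0.05 s, during which the arm holds its last target. There are 200 camera calls.

TASK

Clamp the opened phone in the repair holder: slide the moving jaw up by its black knob until the phone is held snugly, with light pressure and no gap, between the two blue jaws, then flip the red cam lever over centre until it lies fully home so that the bar stays locked. Do not squeeze or press hard on the phone, do not force the lever, leave the things around it where they are, and let go of everything at the end.

Things in the scene. Friction and masses are not known exactly. Their poses are not given: they have to be found in the camera images.
- holder: phone repair holder screwed to the bench: aluminium plate 160 mm along x, 320 mm along y (y = -165 to 155), 12 mm thick; origin on its underside at bench height, z up. Steel clamp block at x = 0, y = -130 mm, 40 x 36 mm, 63 mm high. At the +y end stands the fixed blue jaw, 100 x 14 mm, 16 mm high, with black rubber buttons; its screws let it be set so that their tips lie anywhere from y = 112 to 134 mm: the measured poses do not tell
- jaw: moving blue jaw, 100 x 14 mm, top 31 mm above the bench; two springy rubber buttons at x = -35 and +35 mm meet the phone, their tips 8 mm on the +y side of the origin. Origin at its middle, at bench height; axes as the holder. A 12 mm bar carries it through the clamp block. It slides only along the holder's y, to +y towards the fixed jaw, with about 3 to 6 N of friction while the lever is open, and stays where left
- knob_center (a point): middle of the gripping part of the black upright knob on the moving jaw: 22 mm diameter, from 31 to 77 mm above the bench; the point is 56 mm above the bench, straight above the jaw's origin
- phone_center (a point): centre of the opened phone, 148 x 72 x 9 mm, about 0.16 kg, lying loose on the base plate between the jaws, with its long side roughly along the holder's x; clear of the fixed jaw, which it is pushed against; the jaws grip it across its 72 mm width. Hard: once it is against the fixed jaw the force rises by roughly 10 to 20 N per mm of jaw travel
- cam_lever (a joint): angle of the red cam lever, rad: 0 = open, standing nearly upright (tip leaning 0.25 rad from vertical towards the holder's -x); it grows as the lever swings over the top towards the holder's +x; the stop is at 1.75 (nearly level, fully home). The cam tightens from about 0.3 rad and takes up to about 8 N pushed square to the lever near its tip; the centre is at 1.42 rad, past which the lever springs home by itself and stays, before which it springs back
- lever_hinge (a point): middle of the lever's hinge, 52 mm above the bench; the hinge axis is the holder's y
- lever_tip (a point): end of the lever, 80 mm from the hinge, on its mid line; the lever is 8 mm thick, and 24 mm wide along the holder's y over its last 28 mm (16 mm nearer the hinge)
- screwdriver: loose screwdriver, 160 mm long, lying on the bench beside the holder: a bystander; origin on the bench under its middle
- flux_jar: small jar, 44 mm diameter, 45 mm high, standing on the bench: a bystander; origin at the middle of its underside
- solder_reel: yellow reel, 54 mm diameter, 32 mm high, standing on the bench: a bystander; origin at the middle of its underside

How it is judged:
By the outcome, as a careful person would: the job done as asked, in the order asked, and still so for the second after the job is handed in, with the robot touching nothing.
It also fails if it takes over 69 s, if anything falls off the work surface, if the arm or the gripper's body presses on something with over 40 N, if the wrist force passes 120 N, or if a joint passes its speed limit or range.

## Working session

There is one attempt and no reset: what is moved stays moved. The work goes in short steps, Python scripts to look and compute and a shell command to move; the robot and the scene stay as the last step left them, time stands still between calls to the robot, and variables do not carry over. Pictures are saved under pics/ and viewed, at most 10 in all, crops included, and the job is handed in when it is done.

```bash
mkdir -p pics; ls; python3 - <<'E'
from plant import r
import cv2,numpy as np
for n in("scene","top"):
    c=r.capture(n); cv2.imwrite(f"pics/{n}0.png",c["color"][:,:,::-1]); np.savez(f"{n}0.npz",**c)
    print(n,c["intrinsics"].round(1).tolist(),c["world_from_camera"].round(3).tolist())
print(r.get_state())
E
```

```text
pics
scene [[384.1, 0.0, 254.5], [0.0, 384.1, 190.6], [0.0, 0.0, 1.0]] [[0.882, 0.341, -0.327, 0.778], [0.472, -0.642, 0.604, -0.31], [-0.004, -0.686, -0.727, 0.597], [0.0, 0.0, 0.0, 1.0]]
top [[479.6, 0.0, 257.4], [0.0, 479.6, 192.9], [0.0, 0.0, 1.0]] [[0.004, -0.998, 0.058, 0.508], [-1.0, -0.002, 0.03, 0.08], [-0.029, -0.058, -0.998, 0.857], [0.0, 0.0, 0.0, 1.0]]
{'time_s': 0.1, 'joints': array([-4.75515834e+01,  2.05867301e+01,  6.39992947e-01, -1.61450510e-02,
       -7.01386478e+01, -1.65075134e+01]), 'qd': array([-0.07653559, -0.12225615,  0.13154934,  0.01092879,  0.08912569,
       -0.0293851 ]), 'joint_torque': array([ 1.91098252e-04, -5.84162021e+01,  2.93753278e+01,  7.01547414e+00,
        1.01930840e-02, -6.24458335e-05]), 'tcp_pos': array([ 0.29507252, -0.60663835,  0.25073553]), 'eef_rot': array([ 1.79913821e+02, -9.71060529e-03, -1.54064586e+02]), 'contact_force': array([ 0.49744155,  0.42679564, -0.17744426]), 'moment': array([-0.03012098,  0.01547504, -0.02942552]), 'gripper_force': 0.0, 'gripper_width': 0.08767979460583258}
```

View pics/scene0.png

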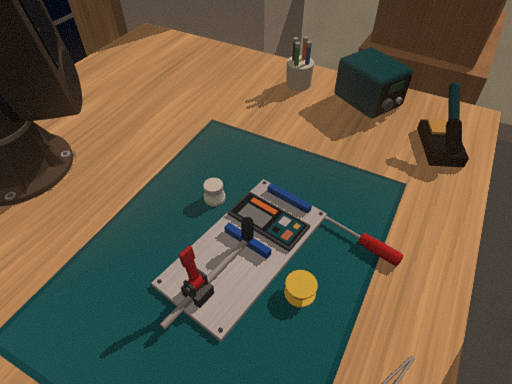

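View pics/top0.png

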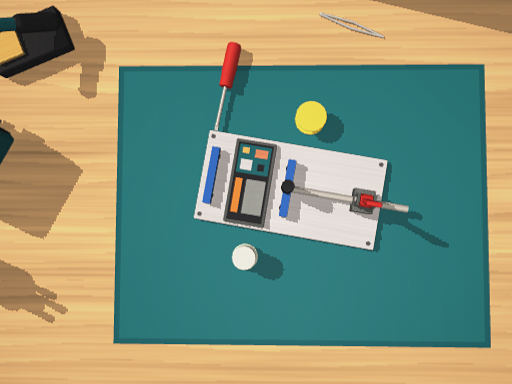

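The scene view shows the holder with its lever at (188,255), knob (247,228) and phone (268,220). In the top view the fixed jaw is at (211,175), phone (250,182), knob (288,187), lever (370,203), reel (311,118), jar (244,257), and screwdriver (217-235, 45-130).

```bash
cat > h.py <<'E'
import numpy as np,cv2
def ray(c,uv,z,T=None):
    T=c["world_from_camera"] if T is None else T
    uv=np.atleast_2d(np.array(uv,float)); K=c["intrinsics"]
    d=np.c_[uv,np.ones(len(uv))]@np.linalg.inv(K).T@T[:3,:3].T; o=T[:3,3]
    return o+d*((z-o[2])/d[:,2])[:,None]
def mask(c,f):
    h=cv2.cvtColor(c["color"],cv2.COLOR_RGB2HSV).astype(int); return f(h[...,0],h[...,1],h[...,2]).astype(np.uint8)
E
python3 - <<'E'
from h import *
c=np.load("top0.npz"); 
roi=np.zeros((384,512),np.uint8); roi[120:260,185:400]=1
m=mask(c,lambda h,s,v:(s<50)&(v>140))*roi
m[225:, :280]=0
pts=np.argwhere(m)[:,::-1].astype(np.float32)
m2=cv2.morphologyEx(m,cv2.MORPH_OPEN,np.ones((9,9)))
pts=np.argwhere(m2)[:,::-1]
P=ray(c,pts,.012)[:,:2].astype(np.float32)
rc=cv2.minAreaRect(P*1000); print("plate",rc)
bl=mask(c,lambda h,s,v:(h>105)&(h<125)&(s>150)&(v>100))*roi
n,l,st,ce=cv2.connectedComponentsWithStats(bl)
for i in range(1,n):
    if st[i,4]>60:
        p=np.argwhere(l==i)[:,::-1]; zz=.031 if ce[i,0]>250 else .028
        print("blue",ce[i],cv2.minAreaRect(ray(c,p,zz)[:,:2].astype(np.float32)*1000))
bk=mask(c,lambda h,s,v:(v<50))*roi
n,l,st,ce=cv2.connectedComponentsWithStats(bk)
for i in range(1,n):
    if st[i,4]>40: print("black",ce[i],st[i],ray(c,ce[i],.077),ray(c,ce[i],.021))
rd=mask(c,lambda h,s,v:((h<6)|(h>174))&(s>150)&(v>90))*roi
n,l,st,ce=cv2.connectedComponentsWithStats(rd)
for i in range(1,n):
    if st[i,4]>30:
        print("red",ce[i],st[i])
z=c["range_z"]; print(z[187,288],z[203,362],z[203,372])
# lever points in world via depth
T=c["world_from_camera"];K=c["intrinsics"]
for n_ in("top","scene"):
    c=np.load(n_+"0.npz");T=c["world_from_camera"];K=c["intrinsics"];z=c["range_z"]
    rd=mask(c,lambda h,s,v:((h<6)|(h>174))&(s>150)&(v>70))
    p=np.argwhere(rd)[:,::-1]; d=z[p[:,1],p[:,0]]
    X=(np.c_[p,np.ones(len(p))]@np.linalg.inv(K).T*d[:,None])@T[:3,:3].T+T[:3,3]
    k=(d>0)&(X[:,1]<0)&(X[:,1]>-.3)&(X[:,0]<.6)&(X[:,0]>.35)&(X[:,2]>.03); X=X[k]
    o=X[np.argsort(X[:,2])]; print(n_,len(o),o[:3].round(3),o[-10:].mean(0).round(3)); 
    for a in np.arange(.04,.14,.015):
        q=X[(X[:,2]>=a)&(X[:,2]<a+.015)]
        if len(q):print(a,q.mean(0).round(3),np.ptp(q,axis=0).round(3),len(q))
E
```

```text
plate ((564.8200073242188, 46.90351867675781), (318.8114013671875, 160.4036865234375), 80.17166900634766)
blue [210.78436019 174.42890995] ((588.5638427734375, 185.278076171875), (13.018047332763672, 97.8248291015625), 80.25811004638672)
blue [290.26143791 169.80392157] ((596.5479736328125, 47.40742492675781), (13.041194915771484, 35.06647491455078), 80.56673431396484)
blue [284.16184971 204.5433526 ] ((536.6860961914062, 57.89616775512695), (12.983880996704102, 39.316864013671875), 80.56884002685547)
black [245.10775047 199.20037807] [227 171  41  52 529] [[0.54342203 0.12254592 0.077     ]] [[0.54594321 0.12563533 0.021     ]]
black [287.09090909 186.43801653] [281 181  13  13 121] [[0.56438602 0.05425442 0.077     ]] [[0.56841294 0.05243881 0.021     ]]
red [368.41747573 201.2815534 ] [359 194  23  14 206]
0.7818051 0.79346234 0.72069037
top 204 [[ 0.532 -0.084  0.038]
 [ 0.532 -0.084  0.053]
 [ 0.535 -0.066  0.054]] [ 0.536 -0.073  0.133]
0.04 [ 0.534 -0.076  0.054] [0.003 0.018 0.002] 5
0.055 [ 0.544 -0.075  0.061] [0.021 0.024 0.014] 92
0.07 [ 0.544 -0.07   0.077] [0.007 0.008 0.013] 10
0.08499999999999999 [ 0.544 -0.078  0.089] [0.    0.003 0.005] 2
0.1 [ 0.542 -0.068  0.109] [0.005 0.013 0.014] 10
0.11499999999999999 [ 0.537 -0.072  0.126] [0.01  0.022 0.014] 29
0.13 [ 0.535 -0.074  0.132] [0.007 0.021 0.005] 55
scene 484 [[ 0.554 -0.077  0.049]
 [ 0.554 -0.08   0.05 ]
 [ 0.554 -0.076  0.051]] [ 0.536 -0.076  0.131]
0.04 [ 0.554 -0.079  0.053] [0.004 0.019 0.006] 21
0.055 [ 0.548 -0.078  0.061] [0.018 0.023 0.015] 122
0.07 [ 0.544 -0.078  0.077] [0.007 0.014 0.015] 59
0.08499999999999999 [ 0.542 -0.078  0.092] [0.009 0.014 0.014] 61
0.1 [ 0.541 -0.078  0.108] [0.006 0.021 0.015] 74
0.11499999999999999 [ 0.538 -0.077  0.124] [0.011 0.022 0.015] 115
0.13 [ 0.536 -0.077  0.131] [0.007 0.02  0.002] 32
```

```bash
python3 -m crank '[[[0,0,7.1],[0,0,0],-1],[[0,0,7.1],[0,0,0],-1],[[0,0,7.1],[0,0,0],-1],[[0,0,7.1],[0,0,0],-1],[[0,0,7.2],[0,0,0],-1]]'
python3 -m crank '[[[0,0,0],[-0.9,4.2,0],-1],[[0,0,0],[-0.9,4.2,0],-1],[[0,0,0],[-0.9,4.2,0],-1],[[0,0,0],[-0.9,4.2,0],-1],[[0,0,0],[-0.9,4.2,0],-1],[[0,0,0],[-0.9,4.2,0],-1],[[0,0,0],[-0.9,4.2,0],-1],[[0,0,0],[-0.9,4.2,0],-1]]'
python3 -m crank '[[[0,0,0],[-1,4.2,0],-1],[[0,0,0],[-1,4.2,0],-1],[[0,0,0],[-1,4.2,0],-1],[[0,0,0],[-1,4.2,0],-1],[[0,0,0],[-1,4.2,0],-1],[[0,0,0],[-1,4.2,0],-1],[[0,0,0],[-1,4.2,0],-1],[[0,0,0],[-1,4.2,0],-1]]'
python3 -m crank '[[[0,0,0],[0,0,0],-1],[[0,0,0],[0,0,0],-1]]'
python3 - <<'E'
from plant import r
from h import *
s=r.get_state();c=r.capture("wrist");np.savez("w1.npz",**c);cv2.imwrite("pics/w1.png",c["color"][:,:,::-1])
print(s["tcp_pos"],s["eef_rot"],s["joints"]);print(c["hand_eye"].round(3).tolist())
E
```

```text
time_s: 0.6
tcp_pos: [0.2951, -0.6067, 0.251]
eef_rot: [180.0, -0.0, 170.0]
contact_force: [0.5, 0.4, 1.3]
gripper_width: 0.0873
gripper_force: 0.0
time_s: 1.4
tcp_pos: [0.4227, -0.286, 0.2514]
eef_rot: [180.0, -0.0, 170.3]
contact_force: [1.4, -0.2, -0.3]
gripper_width: 0.0878
gripper_force: 0.0
time_s: 2.2
tcp_pos: [0.558, 0.0318, 0.2514]
eef_rot: [-180.0, -0.0, 170.4]
contact_force: [1.3, -0.5, 0.0]
gripper_width: 0.0876
gripper_force: 0.0
time_s: 2.4
tcp_pos: [0.5577, 0.0309, 0.2508]
eef_rot: [-180.0, -0.1, 170.5]
contact_force: [-0.8, -0.8, -0.8]
gripper_width: 0.0878
gripper_force: 0.0
[0.55768037 0.03093093 0.25079832] [-1.79960757e+02 -8.07655317e-02  1.70450114e+02] [ 2.32512909e+01  9.69962651e+00 -1.42140713e+01 -1.17697204e-02
 -6.61754494e+01 -1.22796387e+02]
[[-0.0, -0.962, -0.274, 0.074], [1.0, -0.0, -0.0, 0.001], [0.0, -0.274, 0.962, -0.134], [0.0, 0.0, 0.0, 1.0]]
```

View pics/w1.png

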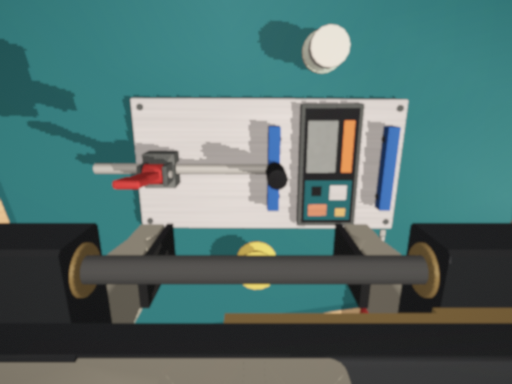

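The wrist view shows the knob at (276,177), moving jaw (273,168), phone (330,165), fixed jaw (389,169) and lever tip (120,184). I'll use it once to refine those positions.

```bash
python3 - <<'E'
from h import *
from scipy.spatial.transform import Rotation as R
c=np.load("w1.npz"); W=np.eye(4); W[:3,:3]=R.from_euler("xyz",[-179.96,-.08,170.45],degrees=True).as_matrix(); W[:3,3]=[.55768,.03093,.2508]
T=W@c["hand_eye"]; O=np.array([.5657,.0518]); a=np.radians(-9.7); H=np.array([[np.cos(a),np.sin(a)],[-np.sin(a),np.cos(a)]])
z=c["range_z"]
def pw(m):
    p=np.argwhere(m)[:,::-1]; d=z[p[:,1],p[:,0]]; X=(np.c_[p,np.ones(len(p))]@np.linalg.inv(c["intrinsics"]).T*d[:,None])@T[:3,:3].T+T[:3,3]
    X=X[d>0]; return np.c_[X,(X[:,:2]-O)@H.T]
roi=np.zeros(z.shape,np.uint8); roi[90:225,80:410]=1
X=pw(mask(c,lambda h,s,v:v<60)*roi); k=X[X[:,2]>.07]; k=k[np.abs(k[:,4])<.03]; print("knobtop",k.mean(0).round(4),len(k))
X=pw(mask(c,lambda h,s,v:(h>105)&(h<125)&(s>150)&(v>80))*roi)
for n,q in(("mov",X[X[:,4]<.06]),("fix",X[X[:,4]>.1])):
    t=q[q[:,2]>np.percentile(q[:,2],95)-.005]; print(n,np.percentile(t[:,2],90).round(4),"y lo/hi",np.percentile(t[:,4],[3,97]).round(4),"x",np.percentile(t[:,3],[1,99]).round(4))
X=pw(mask(c,lambda h,s,v:((h<6)|(h>174))&(s>150)&(v>70))*roi); X=X[X[:,4]<-.1]
for b in np.arange(.05,.14,.015):
    q=X[(X[:,2]>=b)&(X[:,2]<b+.015)]
    if len(q):print(round(b,3),q.mean(0).round(4),np.ptp(q,axis=0)[3:].round(3),len(q))
X=pw(roi); q=X[(X[:,2]>.0185)&(X[:,2]<.024)&(X[:,4]>.02)&(X[:,4]<.11)]
print("phone",cv2.minAreaRect(q[:,3:].astype(np.float32)*1000))
q=X[(np.abs(X[:,3])<.01)&(X[:,4]>-.09)&(X[:,4]<-.03)]; print("bar top z",np.percentile(q[:,2],98))
E
```

```text
knobtop [ 0.5631  0.0539  0.08   -0.0029  0.0016] 284
mov 0.0329 y lo/hi [-0.0045  0.0054] x [-0.0497  0.0453]
fix 0.0296 y lo/hi [0.1287 0.1397] x [-0.048   0.0451]
0.05 [ 0.5386 -0.0739  0.0604 -0.0055 -0.1285] [0.019 0.021] 199
0.065 [ 0.5398 -0.0708  0.0729 -0.0048 -0.1252] [0.009 0.014] 61
0.08 [ 0.5384 -0.0697  0.0888 -0.0064 -0.1244] [0.009 0.013] 62
0.095 [ 0.5351 -0.0695  0.1048 -0.0098 -0.1247] [0.006 0.015] 41
0.11 [ 0.5344 -0.0675  0.1187 -0.0107 -0.1229] [0.007 0.018] 79
0.125 [ 0.5338 -0.0723  0.1313 -0.0105 -0.1277] [0.007 0.022] 218
phone ((-2.0502395629882812, 66.92967224121094), (145.1324005126953, 72.43949890136719), 0.3814244866371155)
bar top z 0.031826485149247734
```

```bash
python3 -m crank '[[[0,0,0],[-0.2,2.4,0],-1],[[0,0,0],[0,0,3],-1],[[0,0,0],[0,0,3],-1],[[0,0,0],[0,0,3],-1],[[0,0,0],[0,0,3],-1],[[0,0,0],[0,0,3],-1],[[0,0,0],[0,0,2.5],-1],[[0,0,0],[0,0,1.2],-1]]'
python3 -m crank '[[[0,0,0],[0,0,0],-1],[[0,0,0],[0,0,0],1],[[0,0,0],[0,0,0],1],[[0,0,0],[0,0,0],1],[[0,0,0],[0,0,0],1],[[0,0,0],[0,0,0],1],[[0,0,0],[0,0,0],1],[[0,0,0],[0,0,0],1]]' 20
python3 -m crank '[[[0,0,0],[0,0,0],1],[[0,0,0],[0,0,0],1],[[0,0,0],[0,0,0],1]]'
```

```text
time_s: 3.25
tcp_pos: [0.5623, 0.0516, 0.0626]
eef_rot: [-179.9, -0.2, 170.2]
contact_force: [-0.2, 0.3, -0.3]
gripper_width: 0.0879
gripper_force: 0.0
time_s: 4.05
tcp_pos: [0.5639, 0.0534, 0.0646]
eef_rot: [180.0, 0.0, 170.3]
contact_force: [0.7, -0.3, 1.0]
gripper_width: 0.0372
gripper_force: 0.0
time_s: 4.35
tcp_pos: [0.5639, 0.0534, 0.0645]
eef_rot: [180.0, -0.0, 170.3]
contact_force: [-1.1, 1.3, 0.8]
gripper_width: 0.0214
gripper_force: 20.0
```

```bash
python3 -m crank '[[[0,0,0],[0,0.5,0],1],[[0,0,0],[0,0.5,0],1],[[0,0,0],[0,0.5,0],1],[[0,0,0],[0,0.5,0],1],[[0,0,0],[0,0.4,0],1],[[0,0,0],[0,0.4,0],1],[[0,0,0],[0,0.4,0],1],[[0,0,0],[0,0.4,0],1]]'
python3 -m crank '[[[0,0,0],[0,0.2,0],1],[[0,0,0],[0,0.1,0],1],[[0,0,0],[0,0,0],1]]'
python3 -c "
from plant import r
import numpy as np
s=r.get_state();y=np.array([.1685,.9857]);print(s['tcp_pos'],(s['tcp_pos'][:2]-[.5639,.0534])@y,s['contact_force'][:2]@y)"
```

```text
time_s: 5.15
tcp_pos: [0.57, 0.089, 0.0645]
eef_rot: [-180.0, -0.0, 170.4]
contact_force: [2.4, -4.9, -1.1]
gripper_width: 0.0216
gripper_force: 20.0
time_s: 5.45
tcp_pos: [0.5705, 0.0921, 0.0645]
eef_rot: [-180.0, 0.0, 170.4]
contact_force: [1.5, -4.0, -1.0]
gripper_width: 0.0214
gripper_force: 20.0
[0.57051747 0.0921095  0.06452569] 0.03927099486514953 -3.678306887668835
```

```bash
for i in 1; do :; done
python3 -m crank '[[[0,0,0],[0,0.1,0],1],[[0,0,0],[0,0.1,0],1],[[0,0,0],[0,0.1,0],1]]' | grep -E "tcp|contact"
python3 -m crank '[[[0,0,0],[0,0.05,0],1],[[0,0,0],[0,0.05,0],1]]' | grep -E "tcp|contact"
python3 -m crank '[[[0,0,0],[0,0.05,0],1],[[0,0,0],[0,0,0],1]]' | grep -E "tcp|contact"
```

```text
tcp_pos: [0.571, 0.0947, 0.0645]
contact_force: [2.4, -6.4, -0.7]
tcp_pos: [0.5711, 0.0957, 0.0645]
contact_force: [2.1, -6.3, -0.9]
tcp_pos: [0.5712, 0.0963, 0.0645]
contact_force: [2.0, -5.3, -0.4]
```

```bash
python3 - <<'E'
from plant import r
from h import *
c=r.capture("top");np.savez("t2.npz",**c);im=c["color"][110:270,180:420,::-1];cv2.imwrite("pics/t2.png",cv2.resize(im,None,fx=3,fy=3,interpolation=cv2.INTER_CUBIC))
E
```

```text
(no output)
```

View pics/t2.png

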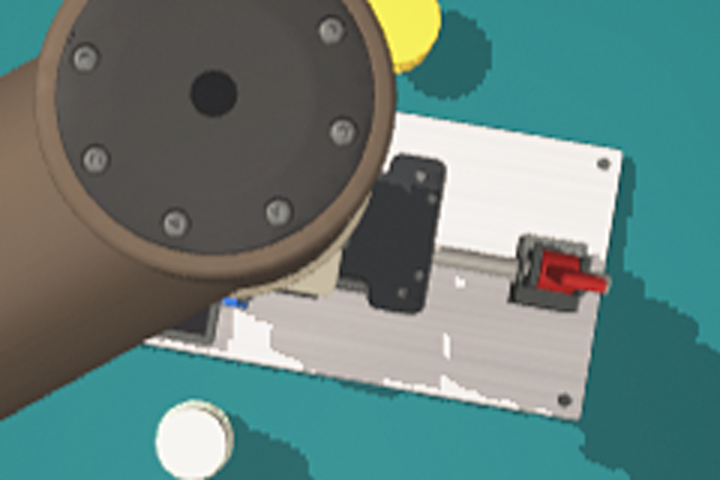

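The arm hides the jaws here, so only the lever at (575,275) is clear. I'll continue by feel.

```bash

python3 -m crank '[[[0,0,0],[0,0.05,0],1],[[0,0,0],[0,0.05,0],1]]' | grep -E "tcp|contact"
python3 -m crank '[[[0,0,0],[0,0.05,0],1]]' | grep -E "tcp|contact"
python3 -m crank '[[[0,0,0],[0,0.05,0],1]]' | grep -E "tcp|contact"
```

```text
tcp_pos: [0.5714, 0.0972, 0.0645]
contact_force: [1.9, -6.2, -1.4]
tcp_pos: [0.5714, 0.0977, 0.0645]
contact_force: [2.0, -5.6, -0.6]
tcp_pos: [0.5715, 0.0982, 0.0645]
contact_force: [2.6, -5.9, -1.2]
```

```bash

python3 -m crank '[[[0,0,0],[0,0.04,0],1]]' | grep -E "tcp|contact"
python3 -m crank '[[[0,0,0],[0,0.04,0],1]]' | grep -E "tcp|contact"
python3 -m crank '[[[0,0,0],[0,0.04,0],1]]' | grep -E "tcp|contact"
```

```text
tcp_pos: [0.5716, 0.0986, 0.0645]
contact_force: [2.7, -5.4, -0.6]
tcp_pos: [0.5717, 0.0988, 0.0645]
contact_force: [2.8, -7.4, -0.8]
tcp_pos: [0.5717, 0.099, 0.0645]
contact_force: [2.2, -9.2, -0.6]
```

```bash

python3 -m crank '[[[0,0,0],[0,0.02,0],1],[[0,0,0],[0,0,0],1]]' | grep -E "tcp|contact"
python3 -m crank '[[[0,0,0],[0,0,0],1]]' | grep -E "tcp|contact"
```

```text
tcp_pos: [0.5717, 0.0991, 0.0645]
contact_force: [2.7, -8.2, -1.0]
tcp_pos: [0.5717, 0.099, 0.0645]
contact_force: [2.3, -8.4, -0.6]
```

```bash

python3 -m crank '[[[0,0,0],[0,0.03,0],1],[[0,0,0],[0,0,0],1]]' | grep -E "tcp|contact"
python3 -m crank '[[[0,0,0],[0,0,0],1]]' | grep -E "tcp|contact"
```

```text
tcp_pos: [0.5717, 0.0992, 0.0645]
contact_force: [3.4, -9.0, -0.6]
tcp_pos: [0.5717, 0.0992, 0.0645]
contact_force: [2.4, -8.7, -0.6]
```

```bash

python3 -m crank '[[[0,0,0],[0,0,0],0.0],[[0,0,0],[0,0,0],0.0],[[0,0,0],[0,0,0],0.0],[[0,0,0],[0,0,0],0.0],[[0,0,0],[0,0,0],0.0]]'
python3 -m crank '[[[0,0,0],[0,0,-1],0.0],[[0,0,0],[0,0,-3],0.0],[[0,0,0],[0,0,-3],0.0],[[0,0,0],[0,0,-3],0.0],[[0,0,0],[0,0,-3.5],0.0],[[0,0,0],[0,0,0],0.0]]'
python3 -m crank '[[[0,0,0],[1,-3,0],1],[[0,0,0],[1,-3,0],1],[[0,0,0],[1,-3,0],1],[[0,0,0],[1,-3,0],1],[[0,0,0],[1.2,-3,0],1],[[0,0,0],[0,-2.7,0],1],[[0,0,0],[0,0,0],1],[[0,0,0],[0,0,0],1]]'
python3 - <<'E'
from plant import r
from h import *
c=r.capture("scene");np.savez("s3.npz",**c);im=c["color"][160:340,130:350,::-1];cv2.imwrite("pics/s3.png",cv2.resize(im,None,fx=3.3,fy=3.3,interpolation=cv2.INTER_CUBIC))
c=r.capture("top");np.savez("t3.npz",**c);im=c["color"][110:270,180:420,::-1];cv2.imwrite("pics/t3.png",cv2.resize(im,None,fx=3,fy=3,interpolation=cv2.INTER_CUBIC))
E
```

```text
time_s: 8.0
tcp_pos: [0.5718, 0.1002, 0.0646]
eef_rot: [180.0, 0.0, 170.4]
contact_force: [-0.3, 0.2, -0.3]
gripper_width: 0.0435
gripper_force: 0.0
time_s: 8.6
tcp_pos: [0.5743, 0.1007, 0.2058]
eef_rot: [179.7, 0.5, 170.4]
contact_force: [-0.5, 1.1, -0.4]
gripper_width: 0.0441
gripper_force: 0.0
time_s: 9.4
tcp_pos: [0.4908, -0.0664, 0.2001]
eef_rot: [180.0, 0.1, 170.3]
contact_force: [-0.1, 0.2, 1.0]
gripper_width: 0.0008
gripper_force: 0.0
```

View pics/s3.png

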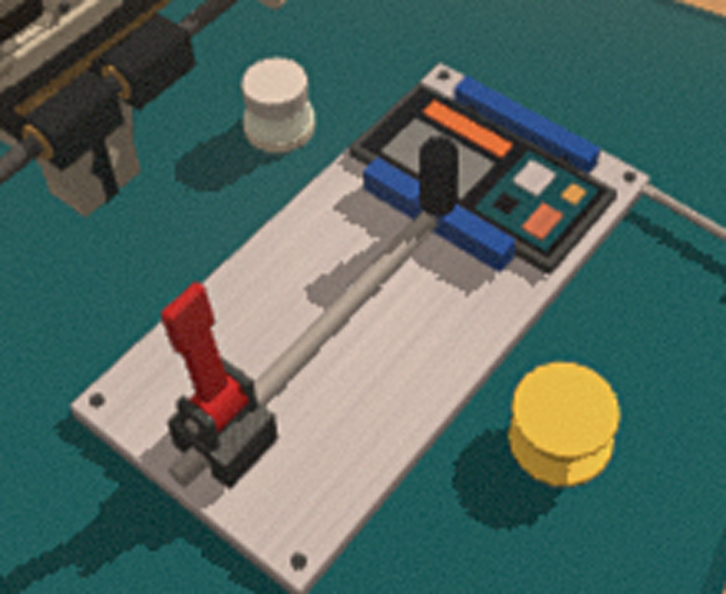

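View pics/t3.png

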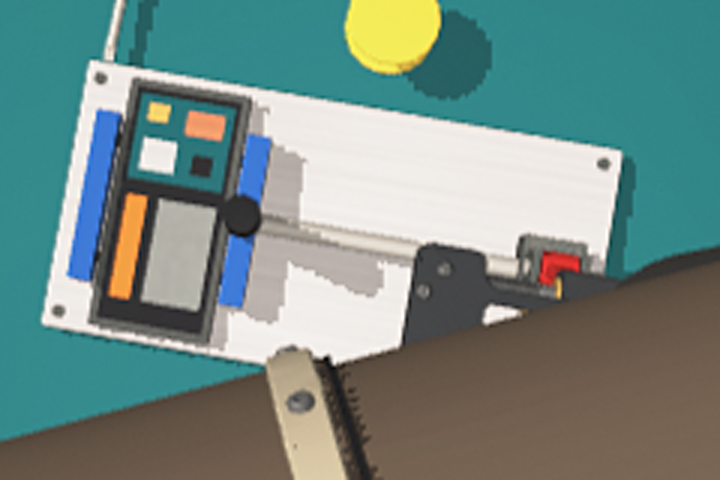

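The scene view shows the jaw up against the phone and the lever still open at (190,310). The top view shows the phone between the jaws, with a thin dark seam on the fixed-jaw side (~x 122–130). I'll measure that seam before going on.

```bash
python3 - <<'E'
from h import *
c=np.load("t3.npz"); c=dict(c); O=np.array([.5657,.0518]); a=np.radians(-9.7); H=np.array([[np.cos(a),np.sin(a)],[-np.sin(a),np.cos(a)]])
ys=np.arange(.04,.15,.001); T=np.linalg.inv(c["world_from_camera"])
for z in (.021,.028):
  for xh in(-.044,-.035,.028,.035,.044):
    P=np.c_[np.c_[np.full(len(ys),xh),ys]@H+O,np.full(len(ys),z),np.ones(len(ys))]@T.T
    uv=P[:,:3]@c["intrinsics"].T; uv=uv[:,:2]/uv[:,2:]
    px=cv2.remap(c["color"],uv[None,:,0].astype(np.float32),uv[None,:,1].astype(np.float32),cv2.INTER_LINEAR)[0]
    print(z,xh,[f"{int(y*1000)}:{p[0]},{p[1]},{p[2]}" for y,p in zip(ys,px) if (.117<y<.137 and (z>.025 or y<.13)) or (z<.025 and .05<y<.06)])
E
```

```text
0.021 -0.044 ['50:63,123,216', '51:62,123,218', '52:70,128,219', '53:89,139,217', '54:92,122,173', '55:84,90,108', '56:92,93,97', '57:102,101,95', '58:108,108,102', '59:104,104,99', '117:184,113,59', '118:123,81,54', '119:61,53,51', '120:50,49,51', '121:48,50,52', '122:61,62,62', '123:71,72,69', '124:76,75,72', '125:81,79,75', '126:87,84,79', '127:85,87,92', '128:78,87,105', '129:53,70,100']
0.021 -0.035 ['50:63,124,217', '51:64,124,219', '52:64,125,218', '53:64,124,212', '54:54,88,144', '55:47,56,79', '56:78,80,84', '57:102,99,92', '58:108,106,100', '59:100,99,95', '117:195,117,59', '118:129,84,55', '119:67,55,51', '120:47,44,45', '121:40,42,45', '122:57,58,58', '123:68,69,67', '124:76,76,74', '125:75,75,71', '126:68,69,65', '127:51,50,45', '128:37,35,34', '129:30,44,66']
0.021 0.028 ['50:62,122,216', '51:62,123,218', '52:69,127,217', '53:101,140,210', '54:111,131,176', '55:93,98,114', '56:96,97,98', '57:109,108,102', '58:111,111,105', '59:107,107,102', '117:41,119,124', '118:44,114,118', '119:46,86,90', '120:49,67,69', '121:55,57,58', '122:64,63,62', '123:73,74,71', '124:75,76,72',
[... 1934 characters left out ...]
.028 0.035 ['117:44,111,115', '118:46,90,92', '119:44,66,67', '120:39,42,42', '121:54,55,53', '122:70,70,67', '123:76,77,73', '124:75,75,72', '125:60,61,57', '126:47,47,44', '127:34,34,34', '128:34,49,75', '129:38,73,129', '130:52,101,180', '131:62,120,214', '132:63,122,215', '133:63,123,215', '134:62,122,214', '135:62,122,214', '136:63,121,214']
0.028 0.044 ['117:44,110,113', '118:45,92,94', '119:45,68,70', '120:46,48,49', '121:59,59,58', '122:69,69,66', '123:74,74,70', '124:79,78,74', '125:88,85,81', '126:90,92,96', '127:81,89,106', '128:55,74,106', '129:40,72,124', '130:52,103,183', '131:60,120,214', '132:62,121,215', '133:63,122,215', '134:62,121,214', '135:62,121,214', '136:62,121,214']
```

Black buttons close both gaps evenly at x = ±35 mm, so the phone is snug. Next is the lever.

```bash

python3 -m crank '[[[0,0,0],[0,0,2],1],[[0,0,0],[0,0,2],1],[[0,0,0],[0,0,1.8],1],[[0,0,0],[-1,0,0],1],[[0,0,0],[-1,0,0],1],[[0,0,0],[-0.6,0,0],1],[[0,0,0],[-0.6,0,0],1],[[0,0,0],[-0.7,0,0],1]]'
python3 -m crank '[[[0,0,0],[-0.6,0,0.03],1],[[0,0,0],[-0.7,0,0.04],1],[[0,0,0],[-0.64,0,0.1],1]]'
```

```text
time_s: 10.3
tcp_pos: [0.53, -0.0725, 0.1421]
eef_rot: [180.0, 0.0, 170.3]
contact_force: [0.0, -0.5, 0.6]
gripper_width: 0.0003
gripper_force: 0.4
time_s: 10.6
tcp_pos: [0.5483, -0.0758, 0.1399]
eef_rot: [-180.0, -0.1, 170.3]
contact_force: [-5.1, 2.5, 3.9]
gripper_width: 0.0001
gripper_force: 2.8
```

```bash

python3 -m crank '[[[0,0,0],[-0.65,0,0.17],1],[[0,0,0],[-0.6,0,0.25],1],[[0,0,0],[-0.55,0,0.32],1]]'
python3 -m crank '[[[0,0,0],[-0.55,0,0.36],1],[[0,0,0],[-0.5,0,0.41],1],[[0,0,0],[-0.45,0,0.47],1]]'
```

```text
time_s: 10.9
tcp_pos: [0.5662, -0.0789, 0.1327]
eef_rot: [-180.0, -0.0, 170.4]
contact_force: [-5.9, 1.8, 7.0]
gripper_width: 0.0004
gripper_force: 4.5
time_s: 11.2
tcp_pos: [0.5813, -0.0815, 0.1203]
eef_rot: [-180.0, 0.0, 170.3]
contact_force: [-4.4, 0.6, 5.5]
gripper_width: 0.0006
gripper_force: 3.3
```

```bash

python3 -m crank '[[[0,0,0],[-0.42,0,0.5],1],[[0,0,0],[-0.35,0,0.54],1]]'
python3 -m crank '[[[0,0,0],[-0.31,0,0.58],1],[[0,0,0],[-0.23,0,0.6],1]]'
python3 -m crank '[[[0,0,0],[-0.19,0,0.64],1],[[0,0,0],[0,0,0],1]]'
python3 - <<'E'
from plant import r
from h import *
c=r.capture("scene");np.savez("s4.npz",**c);im=c["color"][160:340,130:350,::-1];cv2.imwrite("pics/s4.png",cv2.resize(im,None,fx=3.3,fy=3.3,interpolation=cv2.INTER_CUBIC))
E
```

```text
time_s: 11.4
tcp_pos: [0.589, -0.0828, 0.1095]
eef_rot: [-180.0, 0.0, 170.3]
contact_force: [-1.8, 0.4, 0.9]
gripper_width: 0.0004
gripper_force: 1.0
time_s: 11.6
tcp_pos: [0.5945, -0.0835, 0.0973]
eef_rot: [180.0, 0.0, 170.3]
contact_force: [-0.4, -0.6, -0.0]
gripper_width: 0.0006
gripper_force: 0.0
time_s: 11.8
tcp_pos: [0.5954, -0.0838, 0.0901]
eef_rot: [-180.0, -0.1, 170.3]
contact_force: [-1.3, -1.3, -0.4]
gripper_width: 0.0005
gripper_force: 0.0
```

View pics/s4.png

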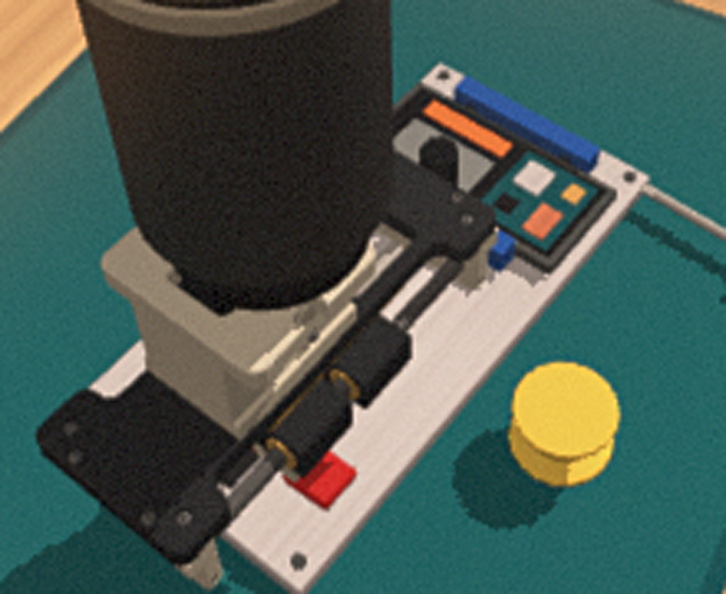

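The lever tip now lies low at (325,480), having sprung home past centre. I'll retreat upward and check.

```bash

python3 -m crank '[[[0,0,0],[0,0,-2],1],[[0,0,0],[0,0,-3],1],[[0,0,0],[0,0,-3],1],[[0,0,0],[0,0,-3],1],[[0,0,0],[2,-4,0],1],[[0,0,0],[2,-4,0],1],[[0,0,0],[2,-4,0],1],[[0,0,0],[2,-4,0],1]]'
python3 -m crank '[[[0,0,0],[1,-4,0],1],[[0,0,0],[1,-4,0],1],[[0,0,0],[1,-4,0],1],[[0,0,0],[0,-4,0],1],[[0,0,0],[0,0,0],1],[[0,0,0],[0,0,0],1],[[0,0,0],[0,0,0],1]]'
python3 - <<'E'
from plant import r
from h import *
s=r.capture("scene");t=r.capture("top");np.savez("s5.npz",**s);np.savez("t5.npz",**t)
O=np.array([.5657,.0518]); a=np.radians(-9.7); H=np.array([[np.cos(a),np.sin(a)],[-np.sin(a),np.cos(a)]])
for n,c in(("scene",s),("top",t)):
    z=c["range_z"];T=c["world_from_camera"];p=np.argwhere(mask(c,lambda h,s,v:((h<6)|(h>174))&(s>150)&(v>70)))[:,::-1]; d=z[p[:,1],p[:,0]]
    X=(np.c_[p,np.ones(len(p))]@np.linalg.inv(c["intrinsics"]).T*d[:,None])@T[:3,:3].T+T[:3,3]; h=(X[:,:2]-O)@H.T
    k=(np.abs(h[:,1]+.13)<.03)&(np.abs(h[:,0])<.1)&(X[:,2]>.03)
    for b in np.arange(.02,.09,.015):
        q=k&(h[:,0]>=b)&(h[:,0]<b+.015)
        if q.sum(): print(n,round(b,3),"z",np.median(X[q,2]).round(4),np.percentile(X[q,2],90).round(4),q.sum())
a_=cv2.resize(s["color"][160:340,130:350,::-1],(400,327)); b_=cv2.resize(t["color"][40:290,180:420,::-1],(314,327)); cv2.imwrite("pics/f5.png",np.hstack([a_,b_]))
E
```

```text
time_s: 12.65
tcp_pos: [0.4889, -0.229, 0.2021]
eef_rot: [180.0, 0.1, 170.4]
contact_force: [0.4, -0.5, 0.0]
gripper_width: 0.0002
gripper_force: 0.0
time_s: 13.35
tcp_pos: [0.4336, -0.3802, 0.2016]
eef_rot: [180.0, 0.0, 170.3]
contact_force: [0.9, -0.1, 0.9]
gripper_width: 0.0007
gripper_force: 0.0
scene 0.02 z 0.0568 0.0582 89
scene 0.035 z 0.0579 0.0595 87
scene 0.05 z 0.0591 0.0606 125
scene 0.065 z 0.0596 0.061 147
top 0.02 z 0.0578 0.0598 85
top 0.035 z 0.0594 0.061 84
top 0.05 z 0.0603 0.0621 116
top 0.065 z 0.0611 0.0629 108
```

View pics/f5.png

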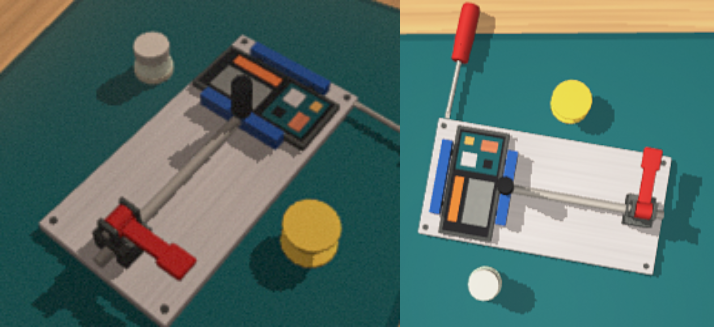

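The lever slopes about 0.07 rad, which puts it at its 1.75 rad stop. In the picture the phone is still between the jaws and the surrounding things haven't moved, so I'm handing in.

```bash
python3 -c "
from plant import r
print(r.close_job())"
```

```text
the job is handed in; nothing more can be done
None
```

The phone is held snugly between the blue jaws with about 3–4 N of pressure, the red lever lies fully home, nothing around the holder appears moved, and I let go of everything and handed in the job at about 13.5 s; no verdict came back.

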